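# Lantern off, candle holders locked into the candle bench

### The job

Lift the lantern by its handle off the slotted candle bench and stand it upright in the middle of the slate mat beside the bench. Then slide the bench's locking comb fully open by its knob, slide every candle holder on the table into a slot from the front, upright, until its round foot is wholly under the board, and slide the comb fully shut again so that it locks them in. Leave the vase, the statuette and the bowl alone.

Things in the scene. Friction and masses are not known exactly. Their poses are not given: they have to be found in the camera images.
- bench: low wooden candle bench, fixed, 130 mm deep (x), 350 mm wide (y). Origin: centre of its underside; x points away from its open front. A 16 mm board lies 30 mm above the table (top at 46 mm), with four slots open at the front edge (x = -65 mm). Under the board it is closed at the back (inner face x = 55 mm) and ends (y = -165, 165 mm). A foot is wholly under it with its axis from x = -32 to 18 mm
- slot0 (a point): bench slot on the line y = -120 mm of the bench frame, 28 mm wide, from the front edge (x = -65 mm) to x = +25 mm. The point lies at table height at x = 0, a good final place for a holder's axis; axes as the bench's. A holder enters from the front, foot under the board and stem in the slot
- slot1 (a point): bench slot on the line y = -40 mm of the bench frame, 28 mm wide, from the front edge (x = -65 mm) to x = +25 mm. The point lies at table height at x = 0, a good final place for a holder's axis; axes as the bench's. A holder enters from the front, foot under the board and stem in the slot
- slot2 (a point): bench slot on the line y = 40 mm of the bench frame, 28 mm wide, from the front edge (x = -65 mm) to x = +25 mm. The point lies at table height at x = 0, a good final place for a holder's axis; axes as the bench's. A holder enters from the front, foot under the board and stem in the slot
- slot3 (a point): bench slot on the line y = 120 mm of the bench frame, 28 mm wide, from the front edge (x = -65 mm) to x = +25 mm. The point lies at table height at x = 0, a good final place for a holder's axis; axes as the bench's. A holder enters from the front, foot under the board and stem in the slot
- comb (a joint): flat steel comb, 6 mm thick, lying on the bench's board (its top 52.5 mm above the table); it slides along the bench's y with about 1.5 N of friction and stays where it is left. Value in m: 0 = fully open (slots free), 0.030 = fully shut, moved towards the bench's +y (its hooks lie across the slot mouths at x = -60 to -48 mm, so that no stem can pass). It starts at 0.020 to 0.030
- comb_knob (a point): grip point on the comb's black upright knob, which is 16 mm in diameter and 50 mm tall, its top 102.5 mm above the table. The point lies 87.5 mm above the table, on the knob's axis, at x = 45 mm, y = 150 mm + the comb's value in the bench frame; axes as the bench's
- lantern: square lantern, dark metal with clear panes and a rigid brass strap handle on top, 100 x 100 x 205 mm, about 0.7 kg. At the start it stands on the comb on the bench, its underside 52.5 mm above the table. Origin: centre of its underside, z up
- lantern_grip (a point): middle of the lantern's handle strap, 198 mm above its underside on its axis. The strap is 10 mm thick (lantern x), 80 mm long (lantern y, 64 mm free between its uprights) and 14 mm high, with 41 mm of free space below it; pinch it across its thickness from above. Axes as the lantern's
- slate: flat dark square slate mat, 150 x 150 x 8 mm, fixed to the table beside one end of the bench. Origin: centre of its underside (its top is 8 mm higher)
- holder0: black metal candle holder with a grey beaded candle, upright, 135 mm tall, 0.35 kg, heavy foot. Origin: centre of its underside, z up. Foot 66 mm diameter, 10 mm high; stem 14 mm diameter up to 60 mm; cup 30 mm diameter to 70 mm; candle 22 mm diameter to 135 mm (grip it about 105 mm up). Two to four alike (holder0-3) stand between robot and bench; absent ones read None
- holder1: black metal candle holder with a grey beaded candle, upright, 135 mm tall, 0.35 kg, heavy foot. Origin: centre of its underside, z up. Foot 66 mm diameter, 10 mm high; stem 14 mm diameter up to 60 mm; cup 30 mm diameter to 70 mm; candle 22 mm diameter to 135 mm (grip it about 105 mm up). Two to four alike (holder0-3) stand between robot and bench; absent ones read None
- holder2: black metal candle holder with a grey beaded candle, upright, 135 mm tall, 0.35 kg, heavy foot. Origin: centre of its underside, z up. Foot 66 mm diameter, 10 mm high; stem 14 mm diameter up to 60 mm; cup 30 mm diameter to 70 mm; candle 22 mm diameter to 135 mm (grip it about 105 mm up). Two to four alike (holder0-3) stand between robot and bench; absent ones read None
- holder3: black metal candle holder with a grey beaded candle, upright, 135 mm tall, 0.35 kg, heavy foot. Origin: centre of its underside, z up. Foot 66 mm diameter, 10 mm high; stem 14 mm diameter up to 60 mm; cup 30 mm diameter to 70 mm; candle 22 mm diameter to 135 mm (grip it about 105 mm up). Two to four alike (holder0-3) stand between robot and bench; absent ones read None
- vase: bystander: brass vase, 86 mm diameter, 190 mm tall, beside the other end of the bench. Origin: centre of its underside
- statuette: bystander: dark slender statuette, 60 mm diameter, 180 mm tall, near the robot to its left. Origin: centre of its underside
- keybowl: bystander: white bowl, 120 mm diameter, 45 mm high, near the robot to its right. Origin: centre of its underside
There are look-alikes about, which are no part of the job. Leave any blue or green look-alike of the holder1 alone.

How it is judged (in metres and radians):
On the way, in this order (a step that is already met when the one before it is completed fails the run):
1. the lantern is lifted clear of the bench (z of lantern in the frame of bench above 0.063 m), for 0.2 s.
2. the lantern stands upright in the middle of the slate mat, let go (horizontal distance between lantern and slate below 0.03 m and z of lantern in the frame of slate between 0.004 and 0.013 m and angle between lantern's own z axis and vertical below 0.08 rad and linear speed of lantern below 0.02 m/s and contact force between the fingers and lantern below 0.1 N), for 0.3 s.
3. the comb is slid fully open (value of joint comb below 0.004 m), for 0.2 s.
At the end, for the whole second after the job is handed in: The lantern stands upright on the slate mat, centres within 30 mm; every candle holder present stands upright on the table in a slot, its axis at least 32 mm behind the board front edge (foot wholly under the board); the comb is shut (at least 25 of its 30 mm); all at rest (horizontal distance between lantern and slate below 0.03 m and z of lantern in the frame of slate between 0.004 and 0.013 m and angle between lantern's own z axis and vertical below 0.08 rad and value of joint comb above 0.025 m and linear speed of each of lantern, holder0, holder1, holder2, holder3 below 0.02 m/s and x of holder0 in the frame of bench between -0.033 and 0.03 m and y of holder0 in the frame of bench between -0.15 and 0.15 m and height (world z) of each of holder0, holder1, holder2, holder3 below 0.008 m and angle between each of holder0, holder1, holder2, holder3's own z axis and vertical below 0.1 rad and x of holder1 in the frame of bench between -0.033 and 0.03 m and y of holder1 in the frame of bench between -0.15 and 0.15 m and x of holder2 in the frame of bench between -0.033 and 0.03 m and y of holder2 in the frame of bench between -0.15 and 0.15 m and x of holder3 in the frame of bench between -0.033 and 0.03 m and y of holder3 in the frame of bench between -0.15 and 0.15 m); the robot touches nothing.
It fails at once if the vase is moved or knocked over (distance of vase from where it was at the start of the episode above 0.03 m or angle between vase's own z axis and vertical above 0.5 rad).
It fails at once if the statuette is moved or knocked over (distance of statuette from where it was at the start of the episode above 0.03 m or angle between statuette's own z axis and vertical above 0.5 rad).
It fails at once if the keybowl is moved or knocked over (distance of keybowl from where it was at the start of the episode above 0.03 m or angle between keybowl's own z axis and vertical above 0.5 rad).
Of holder0, holder1, holder2, holder3 only 2 to 4 are there at a start; the rules pass over those that are not, and their reading is None.
At some moment in a run one of holder0, holder1, holder2, holder3 may be knocked a few centimetres aside while the robot is not near it.
Once in a run the grip may slacken for a moment while it holds something.
It also fails if it takes over 210 s, if anything falls off the work surface, if the arm or the gripper's body presses on something with over 40 N, if the wrist force passes 120 N, or if a joint passes its speed limit or range.

### The arm

A 6-joint arm with a two-finger parallel gripper is mounted at the origin on the work surface. World frame = base frame: x ahead of the robot, y to its left, z up, the work surface at z = 0. Lengths are in mm, angles in rad, forces in N, time in s.
With the tool pointing down it reaches from about 250 to 725 mm from the base axis. Payload 9.7 kg.
Tool frame: the origin (TCP) lies midway between the tips of the shut fingers; the grasp point (between the pads) lies 19 mm behind it; z points along the fingers, y is the direction in which the jaws open and shut (so a half turn about z gives the same grasp; the last joint's range is limited). The gripper opens to 85 mm and grips with 20 to 120 N. Pads are 22 mm wide; open, the fingers measure 114 mm over their backs; the gripper's body (76 mm by 85 mm) begins 54 mm behind the grasp point. The pads swing forward as they close: fully open they stand 13 mm farther back than shut.
Start: joints at [1.268, 0.087, 0.176, 1.66, 0, 1.571], TCP at [164.004, 524.976, 231.284] pointing down, gripper open.
Joint ranges: [-3.13, 3.13], [-0.85, 1.81], [-1.15, 1.24], [-2.2, 2.28], [-1.44, 1.52], [-3.14, 3.14]. Speed limits (rad/s): [2.22, 2.22, 2.57, 3.14, 3.14, 3.14].

### API

Orientations are given as a unit quaternion [x, y, z, w].
In Python, from workcell import bot gives the robot as it stands. The module is installed in compiled form; this text tells all that it offers.
- The arm moves only by the shell command python3 -m creep 'ROWS' [OPENING] [FORCE]. ROWS is a JSON object of lists of equal length, an entry for each row: "xyz": the shift along the tool's x, y, z in mm, a list of three; "turn": the turn, a rotation vector about the tool's x, y, z in degrees, a list of three. A call has exactly 10 rows; each row is the pose to reach, as a shift and turn from the pose commanded when the call began, along the tool's axes at that moment; what a row does not reach only later rows make up. A row lasts 1/8 s, in which the tool goes at most 62.5 mm and 10.7 degrees, less where a joint would pass 70% of its speed; a pose out of reach is approached as far as the arm can. A call with a gripper value outside its range is refused whole. OPENING is the opening, from -1 (shut) to 1 (fully open), set as the call begins (- or left out, the last holds). The fingers move at their own pace and stop on an object; FORCE is the grip in N (left out, the last holds). Time passes only in rows, so rows that repeat a pose let the fingers close, or fill a call up. It gives the time, the measured TCP pose, the force and the opening at its end, in the units of the state.
- bot.get_obs(): the state, without advancing time (a new reading comes with each control period).
- bot.snapshot(name): name is "scene" or "side" or "wrist"; returns a dict with "frame" (480x640x3 uint8, blue, green, red), "depth" (480x640 float32, mm along the optical axis (not along the pixel's ray), 0 where there is no reading), "fov_y" (degrees; the focal length in pixels is half the picture's height over the tangent of half this angle, whatever the lens; pixels are square), "cx", "cy" (the principal point, pixels), "R" (3x3) and "t" (3): a world point X has camera coordinates R X + t. Camera axes: x right, y down, z forward; pixel columns grow to the right and rows downward; lengths in mm; the calibration is good to about 2 mm. The wrist camera is an equidistant fisheye: a pixel r from the principal point sees the ray r / f radians off the axis. A picture is of the moment at which its call begins.
- bot.hand_in(): hands the job in, once; it reports no verdict.
Trained networks look in a picture, given as the dict that the camera call returned (one of the last four; its "shot" number tells which), for a name from the list of things; names that differ only in an ending like _2 or _b are one class to them, and where a whole thing is asked for, a point or a joint stands for the part that bears it (a point fixed in the world has none). Each returns a list of dicts, best first, with "confidence" (0 to 1); they miss things now and then, are a little off and sometimes report something else, mostly with a low value. They report only what shows in the picture. A call takes as long as a camera call. They do not tell look-alikes from the thing itself.
- bot.recognise(picture, thing): "rect" ([left, top, right, bottom] as shares, 0 to 1, of the picture: columns of its width, rows of its height, round what is visible of it).
- bot.silhouettes(picture, thing): "mask" (480x640 bool, what is visible of it) and "rect" ([left, top, right, bottom] as shares, 0 to 1, of the picture: columns of its width, rows of its height, round what is visible of it).
The state is a dict: "time_s": time; "joint_positions": joint angles; "qd": joint speeds; "joint_torque": joint torques, N m; "eef_pos": TCP position; "tcp_rot": TCP orientation; "contact_force": force on the tool from outside, world axes, zero at the start; "wrist_torque": the same for the moment, N m; "grip_width": finger opening in mm.
Only numpy, scipy, OpenCV 4.12 (cv2) and the standard library are available. Lean on these libraries where they do the work, as an engineer would, in place of code of your own. Each camera call takes 0.05 s, during which the arm holds its last target. There are 200 camera calls.

## Working session

There is one attempt and no reset: what is moved stays moved. The work goes in short steps, Python scripts to look and compute and a shell command to move; the robot and the scene stay as the last step left them, time stands still between calls to the robot, and variables do not carry over. Pictures are saved under pics/ and viewed, about 12 in all and at most 16, crops included, and the job is handed in when it is done.

```bash
mkdir -p pics
cat > h.py <<'E'
import numpy as np, cv2
from workcell import bot
from scipy.spatial.transform import Rotation as Ro
def snap(n,save=None):
    p=bot.snapshot(n)
    if save: cv2.imwrite(f'pics/{save}.png',p['frame'])
    return p
def cloud(p):
    f=240/np.tan(np.radians(p['fov_y']/2)); v,u=np.mgrid[:480,:640]; d=p['depth']
    X=np.stack([(u-p['cx'])/f*d,(v-p['cy'])/f*d,d],-1)
    W=(X-np.array(p['t']))@np.array(p['R']); W[d<=0]=np.nan
    return W
def proj(p,X):
    f=240/np.tan(np.radians(p['fov_y']/2)); c=np.array(p['R'])@np.array(X)+p['t']
    return c[0]/c[2]*f+p['cx'],c[1]/c[2]*f+p['cy']
def totool(w,o=None):
    o=o or bot.get_obs(); R=Ro.from_quat(o['tcp_rot']); return R.inv().apply(np.array(w)-o['eef_pos'])
E
python3 - <<'E'
from h import *
o=bot.get_obs(); print(o, Ro.from_quat(o['tcp_rot']).as_matrix().round(3))
for c in ('scene','side'):
    p=snap(c,c+'1'); W=cloud(p); print(c,p['fov_y'],-np.array(p['R']).T@p['t'])
    for t in ('bench','lantern','slate','holder0','vase','statuette','keybowl','comb_knob'):
        for r in bot.silhouettes(p,t):
            if r['confidence']<.3: continue
            q=W[r['mask']]; q=q[~np.isnan(q[:,0])]
            print(t,round(r['confidence'],2),(np.array(r['rect'])*[640,480,640,480]).round(),np.median(q,0).round(),np.percentile(q,2,axis=0).round(),np.percentile(q,98,axis=0).round())
E
```

```text
{'time_s': 0.0, 'joint_positions': array([ 1.26798877e+00,  8.74626443e-02,  1.75140283e-01,  1.65982299e+00,
       -1.26020559e-05,  1.57076118e+00]), 'qd': array([ 0.00113795, -0.00096767, -0.00055116, -0.00058138, -0.00027155,
        0.00049333]), 'joint_torque': array([ 4.95431868e-04, -5.20393038e+01,  4.64797676e+01,  1.64770213e-02,
        2.73543748e-05,  1.59179046e-05]), 'eef_pos': array([163.9434644 , 524.74953264, 230.58482604]), 'tcp_rot': array([ 1.50808592e-01,  9.88562752e-01, -6.67742836e-04, -9.55164871e-05]), 'contact_force': array([ 0.23392167,  0.05623219, -0.51409191]), 'wrist_torque': array([ 0.01937657, -0.04685056, -0.02378083]), 'grip_width': 85.37383880025196} [[-0.955  0.298 -0.   ]
 [ 0.298  0.955 -0.001]
 [-0.    -0.001 -1.   ]]
scene 56.26439630022126 [ 398.36686071  291.46174142 1084.33847384]
bench 0.94 [206. 177. 303. 328.] [625. 102.  49.] [ 563. -145.   12.] [690. 205.  59.]
lantern 0.68 [220. 190. 281. 264.] [626.  15. 190.] [584. -45.  65.] [687.  55. 259.]
slate 0.56 [319. 116. 393. 180.] [ 484. -348.   10.] [ 410. -424.    5.] [ 558. -274.  
[... 1334 characters left out ...]
4. 259. 267. 320.] [342. -44.  51.] [318. -67.   2.] [358. -15. 136.]
holder0 0.88 [259. 285. 289. 356.] [ 352. -145.   12.] [ 325. -169.    1.] [382. -89. 135.]
holder0 0.8 [270. 227. 300. 288.] [426.  55.  16.] [399.  31.   0.] [455. 212. 136.]
holder0 0.64 [298. 258. 332. 325.] [455. -78.  12.] [ 428. -102.    1.] [485. -20. 135.]
statuette 0.61 [198. 170. 227. 237.] [273. 314.  64.] [248. 298.   1.] [302. 513. 176.]
keybowl 0.82 [214. 362. 284. 430.] [ 292. -265.   23.] [ 238. -337.    4.] [ 344. -227.   47.]
comb_knob 0.62 [335. 220. 434. 303.] [641. -80.  52.] [ 570. -127.   43.] [701. 141.  55.]
comb_knob 0.49 [325. 219. 442. 329.] [617. -82.  46.] [ 562. -153.    4.] [701. 190.  54.]
```

View pics/scene1.png

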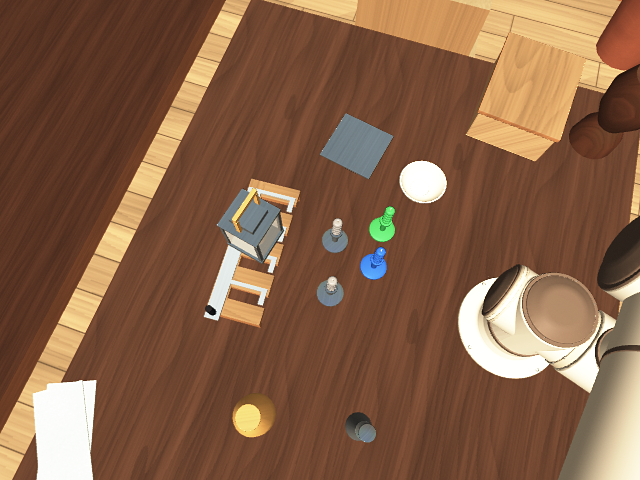

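View pics/side1.png

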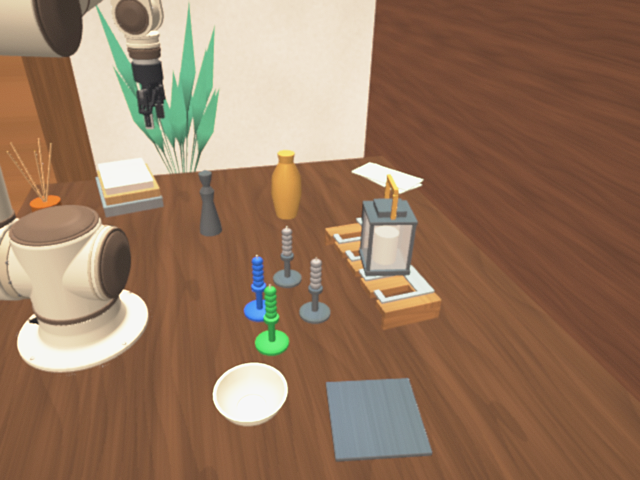

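The scene image shows the lantern on the bench (250,225), the slate at (357,146), and the knob at (210,311). There are two grey holders, at (335,238) and (330,291). The blue (374,265) and green (382,228) ones are look-alikes. Next I'll fit the bench, lantern and holders more exactly.

```bash
cat >> h.py <<'E'
def rect(q,name):
    (c,s,a)=cv2.minAreaRect(q[:,:2].astype(np.float32)); print(name,len(q),np.round(c,1),np.round(s,1),round(a,2))
def holders(P, near=None):
    for p in P:
        W=cloud(p).reshape(-1,3); col=p['frame'].reshape(-1,3).astype(int)
        ok=~np.isnan(W[:,0])
        yield W[ok],col[ok]
E
python3 - <<'E'
from h import *
P=[snap('scene'),snap('side')]
allW=[]
for p in P:
    W=cloud(p).reshape(-1,3); W=W[~np.isnan(W[:,0])]; allW.append(W)
    b=W[(W[:,0]>540)&(W[:,0]<730)&(W[:,1]>-170)&(W[:,1]<230)]
    rect(b[(b[:,2]>40)&(b[:,2]<56)],'board')
    l=b[(b[:,2]>75)&(b[:,2]<190)&(b[:,1]<100)]; rect(l,'lantern body')
    h=b[(b[:,2]>235)&(b[:,2]<275)]; rect(h,'handle'); print(np.median(h,0),h[:,2].max())
    k=b[(b[:,2]>65)&(b[:,1]>150)]; print('knob',len(k),k.min(0) if len(k) else '',k.max(0) if len(k) else '')
    s=W[(W[:,0]>390)&(W[:,0]<580)&(W[:,1]>-445)&(W[:,1]<-255)&(W[:,2]>4)&(W[:,2]<14)]; rect(s,'slate'); print(np.median(s[:,2]))
b=np.vstack(allW); b=b[(b[:,0]>540)&(b[:,0]<730)&(b[:,1]>-170)&(b[:,1]<230)]
rect(b[(b[:,2]>40)&(b[:,2]<56)],'board both')
l=b[(b[:,2]>75)&(b[:,2]<190)&(b[:,1]<100)]; rect(l,'lantern both')
W=np.vstack(allW)
for c in ((455,-72),(425,65)):
    n=W[np.hypot(W[:,0]-c[0],W[:,1]-c[1])<50]
    f=n[(n[:,2]>5)&(n[:,2]<14)]; print('foot',cv2.minEnclosingCircle(f[:,:2].astype(np.float32)))
    f=n[(n[:,2]>80)&(n[:,2]<140)]; print('candle',cv2.minEnclosingCircle(f[:,:2].astype(np.float32)),n[:,2].max())
# scene-view crop of the bench
f=P[0]['frame'][165:340,190:320]; cv2.imwrite('pics/b1.png',cv2.resize(f,None,fx=3.4,fy=3.4,interpolation=cv2.INTER_CUBIC))
E
```

```text
board 3893 [632.   30.7] [131.3 365.8] 3.7
lantern body 1364 [ 6.376e+02 -6.000e-01] [101.4 100.4] 78.92
handle 270 [6.373e+02 2.000e-01] [80.3 11.1] 79.16
[636.85154865   2.37838284 257.68691513] 262.38104668270887
knob 72 [657.67468369 194.17975768  66.82019545] [673.98505973 208.99334598 107.12807087]
slate 2841 [ 484.9 -349.9] [189.8 189.6] 0.03
9.55789259015437
board 3022 [632.2  31.3] [132.1 371.3] 3.7
lantern body 2787 [637.6  -0.9] [102.9 100.2] 78.94
handle 180 [637.5  -0.8] [81.8 10.4] 78.56
[634.21363308 -15.65486687 254.40618305] 259.03728968030276
knob 8 [657.7334296  198.96416002  79.98095735] [659.40544997 204.66900407  99.54618421]
slate 7070 [ 493.7 -352.1] [152.5 167.9] 78.8
8.319260834855292
board both 6915 [632.2  31.3] [132.1 371.3] 3.7
lantern both 4151 [637.5  -0.9] [102.9 100.4] 78.97
foot ((453.3282470703125, -71.04154205322266), 48.48019790649414)
candle ((457.2619323730469, -71.83052825927734), 12.69188404083252) 144.9604627631724
foot ((424.4485168457031, 63.09706497192383), 48.408512115478516)
candle ((425.9220886230469, 60.22260665893555), 12.439061164855957) 144.86071061425667
```

View pics/b1.png

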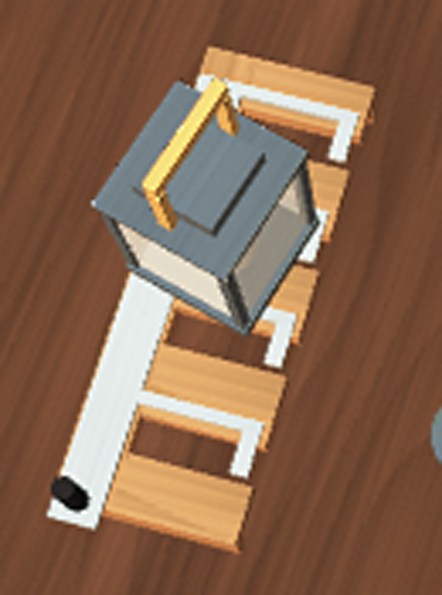

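```bash
cat >> h.py <<'E'
def plan(xyz,yaw=None):
    "tool-frame shift and turn to world TCP xyz with jaw axis at yaw deg (mod 180), tool down"
    o=bot.get_obs(); R=Ro.from_quat(o['tcp_rot']); d=R.inv().apply(np.array(xyz)-o['eef_pos'])
    t=None
    if yaw is not None:
        y=R.as_matrix()[:,1]; cur=np.degrees(np.arctan2(y[1],y[0])); t=round(-((yaw-cur+90)%180-90),1)
    print('from',o['eef_pos'].round(1),'shift',d.round(1),'turnz',t,'w',round(o['grip_width'],1),'F',o['contact_force'].round(1),'t',round(o['time_s'],2))
E
python3 - <<'E'
from h import *
from scipy.optimize import least_squares
P=[snap('scene'),snap('side')]
for p in P:
    for th in ('slate','bench'):
        r=[r for r in bot.silhouettes(p,th)][0]
        W=cloud(p); m=cv2.erode(r['mask'].astype(np.uint8),np.ones((3,3)))>0
        hsv=cv2.cvtColor(p['frame'],cv2.COLOR_BGR2HSV)
        if th=='bench': m&=(hsv[...,1]>90)&(hsv[...,2]>120)
        q=W[m]; q=q[~np.isnan(q[:,0])]
        if th=='slate': rect(q,'slate')
        else:
            q=q[(q[:,2]>40)&(q[:,2]<50)]; rect(q,'board'); print(np.median(q[:,2]))
            c,s=np.cos(np.radians(3.7)),np.sin(np.radians(3.7)); L=(q[:,:2]-[632,24])@np.array([[c,-s],[s,c]])
            print('local extents',np.percentile(L,[.5,2,98,99.5],axis=0).round(1))
            # slot mid lines: histogram of y for front band
            f=L[(L[:,0]<-25)]; hist,e=np.histogram(f[:,1],np.arange(-190,191,4)); print(dict(zip(e[:-1].astype(int).tolist(),hist.tolist())))
plan((350,300,340),30); plan((637.5,-1,330),-11)
E
```

```text
slate 1364 [ 290.8 -282.4] [110.7 111.6] 43.36
board 1714 [630.2  23.8] [125.5 349.9] 3.85
47.100981455238966
local extents [[ -63.7 -171.8]
 [ -62.2 -170. ]
 [  44.6  172.9]
 [  57.   174.4]]
{-190: 0, -186: 0, -182: 0, -178: 1, -174: 9, -170: 18, -166: 19, -162: 19, -158: 23, -154: 6, -150: 2, -146: 1, -142: 10, -138: 16, -134: 1, -130: 0, -126: 0, -122: 0, -118: 0, -114: 0, -110: 0, -106: 7, -102: 8, -98: 12, -94: 7, -90: 11, -86: 8, -82: 7, -78: 9, -74: 1, -70: 3, -66: 1, -62: 2, -58: 2, -54: 0, -50: 0, -46: 0, -42: 0, -38: 0, -34: 0, -30: 0, -26: 6, -22: 8, -18: 11, -14: 11, -10: 11, -6: 9, -2: 12, 2: 11, 6: 9, 10: 4, 14: 2, 18: 6, 22: 5, 26: 0, 30: 0, 34: 0, 38: 0, 42: 0, 46: 0, 50: 1, 54: 7, 58: 23, 62: 28, 66: 23, 70: 25, 74: 22, 78: 27, 82: 25, 86: 21, 90: 3, 94: 2, 98: 9, 102: 3, 106: 0, 110: 0, 114: 0, 118: 0, 122: 0, 126: 0, 130: 0, 134: 10, 138: 24, 142: 21, 146: 24, 150: 25, 154: 29, 158: 25, 162: 26, 166: 26, 170: 30, 174: 9, 178: 0, 182: 0, 186: 0}
slate 6843 [ 484.7 -350.3] [152.2 148.5] 79.64
board 1771 [629.2  22.5] [127.7 350.7] 4.29
46.19137423947683
local extent
[... 359 characters left out ...]
, -66: 6, -62: 2, -58: 2, -54: 0, -50: 0, -46: 0, -42: 0, -38: 0, -34: 0, -30: 5, -26: 9, -22: 7, -18: 9, -14: 9, -10: 12, -6: 12, -2: 11, 2: 11, 6: 11, 10: 9, 14: 5, 18: 2, 22: 1, 26: 0, 30: 0, 34: 0, 38: 0, 42: 0, 46: 1, 50: 4, 54: 22, 58: 12, 62: 11, 66: 17, 70: 17, 74: 13, 78: 14, 82: 17, 86: 14, 90: 11, 94: 6, 98: 3, 102: 2, 106: 2, 110: 0, 114: 0, 118: 0, 122: 0, 126: 0, 130: 6, 134: 17, 138: 9, 142: 11, 146: 15, 150: 12, 154: 16, 158: 12, 162: 13, 166: 7, 170: 1, 174: 0, 178: 0, 182: 0, 186: 0}
from [164.  525.  231.3] shift [-244.6 -159.3 -108.7] turnz 42.7 w 85.5 F [-0.5 -0.2 -0.7] t 1.3
from [164.  525.  231.3] shift [-608.8 -360.9  -98.7] turnz 83.7 w 85.5 F [-0.5 -0.2 -0.7] t 1.3
```

```bash
python3 -m creep '{"xyz":[[0,0,-60],[0,0,-105],[-245,-159,-105],[-245,-159,-105],[-245,-159,-105],[-480,-285,-105],[-609,-361,-100],[-609,-361,-100],[-609,-361,-100],[-609,-361,-100]],"turn":[[0,0,0],[0,0,0],[0,0,10],[0,0,20],[0,0,30],[0,0,40],[0,0,50],[0,0,60],[0,0,70],[0,0,80]]}' 1 60
python3 - <<'E'
from h import *
plan((637.5,-1,330),-11)
E
```

```text
time_s: 2.55
eef_pos: [497.3, 149.8, 333.8]
tcp_rot: [0.753, 0.658, 0.0, 0.0]
contact_force: [0.8, 1.4, 0.7]
grip_width: 85.3
from [497.3 149.8 333.8] shift [-130.7  159.1    3.8] turnz 3.3 w 85.3 F [0.8 1.4 0.7] t 2.55
```

```bash
python3 -m creep '{"xyz":[[-40,49,3],[-80,98,3],[-131,159,3],[-131,159,3],[-131,159,3],[-131,159,3],[-131,159,3],[-131,159,3],[-131,159,3],[-131,159,3]],"turn":[[0,0,1],[0,0,2],[0,0,3.3],[0,0,3.3],[0,0,3.3],[0,0,3.3],[0,0,3.3],[0,0,3.3],[0,0,3.3],[0,0,3.3]]}'
python3 - <<'E'
from h import *
p=snap('wrist','w1'); print(p['fov_y'],p['cx'],p['cy'])
plan((637.5,-1,231.5),-11)
E
```

```text
time_s: 3.8
eef_pos: [637.1, 1.5, 330.6]
tcp_rot: [0.77, 0.639, 0.0, 0.0]
contact_force: [-0.1, -1.4, 0.3]
grip_width: 84.9
65.70646984690485 318.52170387606617 239.45162530345237
from [637.1   1.4 330.6] shift [-2.3  0.9 99.1] turnz 0.4 w 85.8 F [-0.1  0.2 -0.7] t 3.85
```

View pics/w1.png

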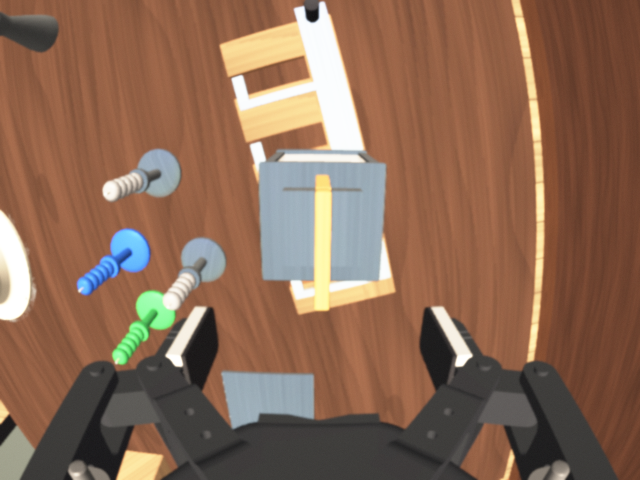

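The wrist view shows the strap (column 322) centred between the jaws (188 to 448) and square to them, so I'll descend and grip.

```bash
python3 -m creep '{"xyz":[[-2,1,15],[-2,1,30],[-2,1,45],[-2,1,60],[-2,1,72],[-2,1,82],[-2,1,90],[-2,1,96],[-2,1,99],[-2,1,99]],"turn":[[0,0,0],[0,0,0],[0,0,0],[0,0,0],[0,0,0],[0,0,0],[0,0,0],[0,0,0],[0,0,0],[0,0,0]]}' && python3 -m creep '{"xyz":[[0,0,0],[0,0,0],[0,0,0],[0,0,0],[0,0,0],[0,0,0],[0,0,0],[0,0,0],[0,0,0],[0,0,0]],"turn":[[0,0,0],[0,0,0],[0,0,0],[0,0,0],[0,0,0],[0,0,0],[0,0,0],[0,0,0],[0,0,0],[0,0,0]]}' -1 90 && python3 -m creep '{"xyz":[[0,0,-3],[0,0,-8],[0,0,-15],[0,0,-25],[0,0,-40],[0,0,-55],[0,0,-70],[0,0,-80],[0,0,-80],[0,0,-80]],"turn":[[0,0,0],[0,0,0],[0,0,0],[0,0,0],[0,0,0],[0,0,0],[0,0,0],[0,0,0],[0,0,0],[0,0,0]]}'
python3 - <<'E'
from h import *
plan((484.7,-350.3,300),-11)
print(bot.get_obs()['joint_positions'])
E
```

```text
time_s: 5.1
eef_pos: [637.8, -0.8, 231.5]
tcp_rot: [0.77, 0.638, -0.0, -0.0]
contact_force: [0.2, 0.1, 0.3]
grip_width: 85.7
time_s: 6.35
eef_pos: [637.9, -0.8, 231.8]
tcp_rot: [0.77, 0.638, 0.0, 0.0]
contact_force: [2.6, 0.6, 3.3]
grip_width: 8.1
time_s: 7.6
eef_pos: [637.8, -0.8, 310.9]
tcp_rot: [0.77, 0.638, -0.0, -0.0]
contact_force: [-0.2, 0.4, -7.2]
grip_width: 8.6
from [637.8  -0.8 310.9] shift [-371.7  -85.9   11.1] turnz 0.4 w 8.6 F [-0.2  0.4 -7.2] t 7.6
[-1.29463184e-03  3.74633553e-01  6.77674791e-01  1.87465762e+00
 -8.36263144e-06  1.75529563e+00]
```

```bash
python3 -m creep '{"xyz":[[-10,-2,0],[-30,-7,0],[-60,-14,0],[-95,-22,0],[-130,-30,0],[-165,-38,0],[-200,-46,0],[-235,-54,10],[-265,-61,25],[-290,-67,40]],"turn":[[0,0,0],[0,0,0],[0,0,0],[0,0,0],[0,0,0],[0,0,0],[0,0,0],[0,0,0],[0,0,0],[0,0,0]]}' && python3 -m creep '{"xyz":[[-25,-6,15],[-45,-10,30],[-62,-14,45],[-74,-17,55],[-80,-18,60],[-82,-19,62],[-82,-19,62],[-82,-19,62],[-82,-19,62],[-82,-19,62]],"turn":[[0,0,0],[0,0,0],[0,0,0],[0,0,0],[0,0,0],[0,0,0],[0,0,0],[0,0,0],[0,0,0],[0,0,0]]}'
python3 - <<'E'
from h import *
plan((484.7,-350.3,187),-11)
for c in ('scene','side'):
    p=snap(c,c+'2'); W=cloud(p).reshape(-1,3); W=W[~np.isnan(W[:,0])]
    n=W[(abs(W[:,0]-485)<90)&(abs(W[:,1]+350)<90)]; 
    l=n[(n[:,2]>60)&(n[:,2]<150)]; rect(l,'lantern'); 
    l=n[(n[:,2]>15)]; print(np.percentile(l[:,2],[0,1,5]))
cv2.imwrite('pics/s2.png',p['frame'][200:480,200:560])
E
```

```text
time_s: 8.85
eef_pos: [516.4, -275.6, 271.3]
tcp_rot: [0.77, 0.638, -0.0, 0.0]
contact_force: [1.1, -0.1, -7.7]
grip_width: 8.0
time_s: 10.1
eef_pos: [484.6, -350.4, 209.7]
tcp_rot: [0.77, 0.639, 0.0, 0.0]
contact_force: [-0.2, 0.9, -6.9]
grip_width: 8.5
from [ 484.6 -350.4  209.7] shift [ 0.1  0.  22.7] turnz 0.4 w 8.5 F [-0.2  0.9 -6.9] t 10.1
lantern 856 [ 483.6 -349.7] [100.   96.8] 79.27
[15.05172764 41.11232196 61.23804571]
lantern 3153 [ 456.4 -367.8] [ 70.1 136.3] 34.68
[30.20145124 42.93243255 78.0147495 ]
```

View pics/s2.png

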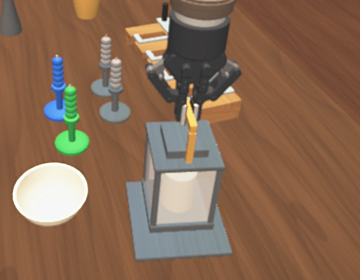

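The lantern hangs upright over the middle of the slate (crop 180,200). I'll lower it, release and back off.

```bash
python3 -m creep '{"xyz":[[0,0,5],[0,0,10],[0,0,14],[0,0,17],[0,0,19],[0,0,20],[0,0,21],[0,0,22],[0,0,22.5],[0,0,22.5]],"turn":[[0,0,0],[0,0,0],[0,0,0],[0,0,0],[0,0,0],[0,0,0],[0,0,0],[0,0,0],[0,0,0],[0,0,0]]}'
```

```text
time_s: 11.45
eef_pos: [484.6, -350.6, 187.3]
tcp_rot: [0.77, 0.638, 0.0, 0.0]
contact_force: [0.4, -0.7, -6.3]
grip_width: 7.9
```

```bash
python3 -m creep '{"xyz":[[0,0,0.5],[0,0,1],[0,0,1.5],[0,0,2],[0,0,2],[0,0,2],[0,0,2],[0,0,2],[0,0,2],[0,0,2]],"turn":[[0,0,0],[0,0,0],[0,0,0],[0,0,0],[0,0,0],[0,0,0],[0,0,0],[0,0,0],[0,0,0],[0,0,0]]}'
```

```text
time_s: 12.7
eef_pos: [484.8, -350.7, 187.1]
tcp_rot: [0.77, 0.638, 0.0, 0.001]
contact_force: [-2.6, 2.5, 9.1]
grip_width: 8.4
```

```bash
python3 -m creep '{"xyz":[[0,0,-0.5],[0,0,-1],[0,0,-1],[0,0,-1],[0,0,-1],[0,0,-1],[0,0,-1],[0,0,-1],[0,0,-1],[0,0,-1]],"turn":[[0,0,0],[0,0,0],[0,0,0],[0,0,0],[0,0,0],[0,0,0],[0,0,0],[0,0,0],[0,0,0],[0,0,0]]}' 1 && python3 -m creep '{"xyz":[[0,0,-10],[0,0,-25],[0,0,-45],[0,0,-70],[0,0,-95],[0,0,-120],[0,0,-140],[50,0,-140],[105,0,-140],[160,0,-140]],"turn":[[0,0,0],[0,0,0],[0,0,0],[0,0,0],[0,0,0],[0,0,0],[0,0,0],[0,0,0],[0,0,0],[0,0,0]]}'
python3 - <<'E'
from h import *
W=[]; 
P=[snap('scene','scene3'),snap('side')]
for p in P:
    w=cloud(p).reshape(-1,3); c=cv2.cvtColor(p['frame'],cv2.COLOR_BGR2HSV).reshape(-1,3); ok=~np.isnan(w[:,0]); w,c=w[ok],c[ok]
    n=w[(abs(w[:,0]-485)<90)&(abs(w[:,1]+350)<90)]; rect(n[(n[:,2]>60)&(n[:,2]<150)],'lantern'); print('top',np.percentile(n[:,2],99.5))
    b=(abs(w[:,0]-632)<100)&(abs(w[:,1]-25)<220)
    wood=b&(c[:,1]>90)&(c[:,2]>110)&(w[:,2]>42)&(w[:,2]<50); rect(w[wood],'wood')
    a=np.radians(3.8); M=np.array([[np.cos(a),-np.sin(a)],[np.sin(a),np.cos(a)]])
    L=(w[wood][:,:2]-[632,24])@M; print(np.percentile(L,[.5,1.5,98.5,99.5],axis=0).round(1).tolist())
    W.append(w[wood])
    s=b&(c[:,1]<60)&(c[:,2]>150)&(w[:,2]>46)&(w[:,2]<58); rect(w[s],'comb'); L=(w[s][:,:2]-[632,24])@M; print(np.percentile(L,[.5,1.5,98.5,99.5],axis=0).round(1).tolist())
    k=b&(c[:,2]<70)&(w[:,2]>70)&(w[:,2]<110)&(w[:,1]>150); print('knob',w[k].min(0),w[k].max(0)) if k.any() else 0
rect(np.vstack(W),'wood both')
f=P[0]['frame'][165:340,190:320]; cv2.imwrite('pics/b3.png',cv2.resize(f,None,fx=3.4,fy=3.4,interpolation=cv2.INTER_CUBIC))
E
```

```text
time_s: 13.95
eef_pos: [484.5, -350.6, 186.1]
tcp_rot: [0.77, 0.638, 0.0, 0.0]
contact_force: [0.9, 0.4, -0.2]
grip_width: 85.6
time_s: 15.2
eef_pos: [514.1, -191.9, 327.3]
tcp_rot: [0.77, 0.638, 0.0, 0.001]
contact_force: [0.8, -1.1, 0.7]
grip_width: 85.3
lantern 1298 [ 483.6 -349.1] [102.3  99.8] 79.14
top 215.06670131753307
wood 3028 [632.7  23.5] [130.6 350.9] 3.76
[[-64.0, -174.6], [-63.0, -172.5], [64.3, 172.4], [65.4, 174.1]]
comb 2477 [632.9  43.3] [123.2 339.2] 3.82
[[-58.3, -149.4], [-57.3, -147.9], [61.7, 182.7], [62.4, 186.6]]
knob [657.86654363 194.21403593  70.44325767] [673.64527375 208.89995881 106.59870051]
lantern 4433 [ 484.2 -349.5] [101.5 100.2] 79.19
top 213.67924736989528
wood 2300 [631.2  24.8] [130.3 355.3] 4.31
[[-64.6, -175.4], [-64.2, -174.6], [57.4, 171.2], [62.6, 174.9]]
comb 1972 [632.5  43.6] [124.4 342.3] 3.67
[[-59.7, -149.7], [-58.8, -148.9], [61.8, 169.7], [62.7, 181.0]]
knob [658.47110447 190.99037508  70.49746417] [671.17689315 199.61878023 104.25382046]
wood both 5328 [632.   24.8] [131.7 354.8] 3.76
```

View pics/b3.png

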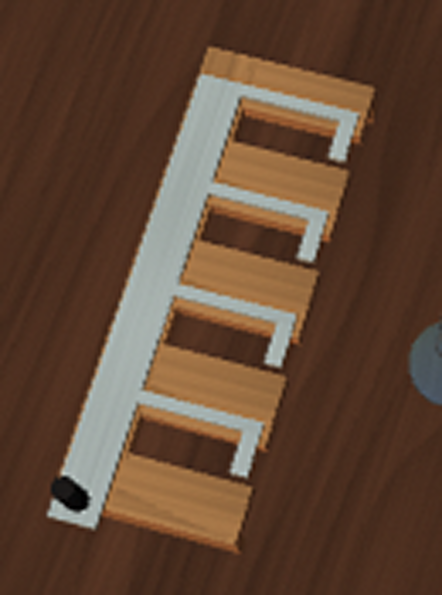

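```bash
python3 -c "
from h import *
plan((665.7,201.5,200),3.8)"
```

```text
from [ 514.7 -189.2  328. ] shift [411.4  77.8 128.4] turnz -14.2 w 85.4 F [-0.  -0.7  0.9] t 15.3
```

```bash
python3 -m creep '{"xyz":[[50,10,15],[100,20,30],[150,29,45],[200,39,60],[250,48,75],[300,57,90],[350,66,108],[390,74,120],[411,78,128],[411,78,128]],"turn":[[0,0,-2],[0,0,-4],[0,0,-6],[0,0,-8],[0,0,-10],[0,0,-12],[0,0,-14],[0,0,-14],[0,0,-14],[0,0,-14]]}' && python3 -c "
from h import *
import time
plan((665.7,201.5,70),3.8)
p=snap('wrist'); plan((665.7,201.5,70),3.8)
cv2.imwrite('pics/w2.png',p['frame'])"
```

```text
time_s: 16.55
eef_pos: [666.9, 196.6, 197.4]
tcp_rot: [0.686, 0.728, -0.001, -0.0]
contact_force: [-0.8, -0.8, -0.1]
grip_width: 85.2
from [666.9 196.6 197.4] shift [  5.   -0.7 127.4] turnz -0.4 w 85.2 F [-0.8 -0.8 -0.1] t 16.55
from [666.8 195.7 198.3] shift [  5.9  -0.7 128.3] turnz -0.4 w 85.3 F [ 0.  -0.3  0.6] t 16.6
```

View pics/w2.png

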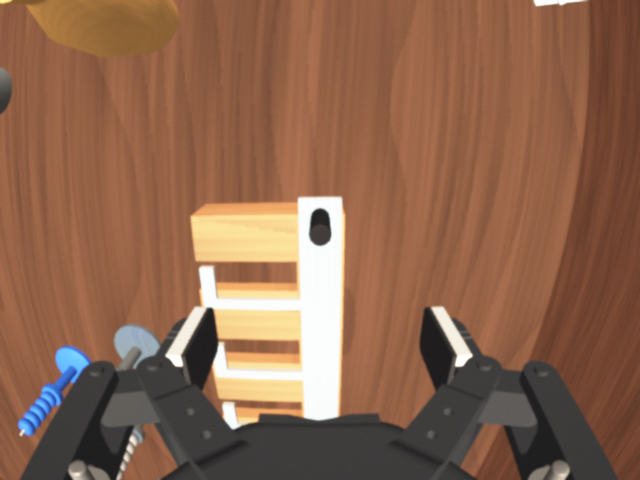

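Knob top at (320,232) is centred between the jaws.

```bash
python3 -m creep '{"xyz":[[6,-0.5,20],[6,-0.5,40],[6,-0.5,60],[6,-0.5,80],[6,-0.5,98],[6,-0.5,110],[6,-0.5,120],[6,-0.5,126],[6,-0.5,128],[6,-0.5,128]],"turn":[[0,0,0],[0,0,0],[0,0,0],[0,0,0],[0,0,0],[0,0,0],[0,0,0],[0,0,0],[0,0,0],[0,0,0]]}' && python3 -m creep '{"xyz":[[0,0,0],[0,0,0],[0,0,0],[0,0,0],[0,0,0],[0,0,0],[0,0,0],[0,0,0],[0,0,0],[0,0,0]],"turn":[[0,0,0],[0,0,0],[0,0,0],[0,0,0],[0,0,0],[0,0,0],[0,0,0],[0,0,0],[0,0,0],[0,0,0]]}' -1 40 && python3 -m creep '{"xyz":[[-3,0,0],[-7,0,0],[-11,0,0],[-15,0,0],[-19,0,0],[-22,0,0],[-24,0,0],[-25,0,0],[-26,0,0],[-26,0,0]],"turn":[[0,0,0],[0,0,0],[0,0,0],[0,0,0],[0,0,0],[0,0,0],[0,0,0],[0,0,0],[0,0,0],[0,0,0]]}'
```

```text
time_s: 17.85
eef_pos: [665.9, 202.3, 70.3]
tcp_rot: [0.686, 0.728, 0.0, 0.0]
contact_force: [-0.1, -0.6, -0.4]
grip_width: 85.1
time_s: 19.1
eef_pos: [667.2, 202.3, 70.4]
tcp_rot: [0.686, 0.727, 0.001, 0.001]
contact_force: [6.8, 1.4, -0.6]
grip_width: 14.6
time_s: 20.35
eef_pos: [668.8, 177.6, 70.5]
tcp_rot: [0.686, 0.728, 0.002, 0.0]
contact_force: [8.6, 6.2, -3.1]
grip_width: 15.0
```

```bash
python3 -m creep '{"xyz":[[-1,0,0],[-2,0,0],[-3,0,0],[-3,0,0],[-3,0,0],[-3,0,0],[-3,0,0],[-3,0,0],[-3,0,0],[-3,0,0]],"turn":[[0,0,0],[0,0,0],[0,0,0],[0,0,0],[0,0,0],[0,0,0],[0,0,0],[0,0,0],[0,0,0],[0,0,0]]}' && python3 -m creep '{"xyz":[[0,0,0],[0,0,0],[0,0,0],[0,0,0],[0,0,0],[0,0,0],[0,0,0],[0,0,-20],[0,0,-60],[0,0,-110]],"turn":[[0,0,0],[0,0,0],[0,0,0],[0,0,0],[0,0,0],[0,0,0],[0,0,0],[0,0,0],[0,0,0],[0,0,0]]}' 1
cat >> h.py <<'E'
def status():
    P=[snap('scene','last_scene'),snap('side','last_side')]
    a=np.radians(3.8); M=np.array([[np.cos(a),-np.sin(a)],[np.sin(a),np.cos(a)]])
    for p,cn in zip(P,('scene','side')):
        w=cloud(p).reshape(-1,3); c=cv2.cvtColor(p['frame'],cv2.COLOR_BGR2HSV).reshape(-1,3); ok=~np.isnan(w[:,0]); w,c=w[ok],c[ok]
        b=(abs(w[:,0]-632)<100)&(abs(w[:,1]-25)<220)
        s=b&(c[:,1]<60)&(c[:,2]>150)&(w[:,2]>46)&(w[:,2]<58); L=(w[s][:,:2]-[632.2,24])@M; print(cn,'comb y ext',np.percentile(L[:,1],[.5,1.5,98.5]).round(1))
        k=b&(c[:,2]<70)&(w[:,2]>70)&(w[:,2]<108)&(w[:,1]>150)
        if k.any(): print(' knob',w[k].min(0).round(1),w[k].max(0).round(1))
        for r in bot.silhouettes(p,'holder0'):
            if r['confidence']<.3: continue
            W=cloud(p); m=r['mask']; q=W[m]; hs=cv2.cvtColor(p['frame'],cv2.COLOR_BGR2HSV)[m]; g=~np.isnan(q[:,0]); q,hs=q[g],hs[g]
            f=q[(q[:,2]>4)&(q[:,2]<16)]; t=q[(q[:,2]>80)&(q[:,2]<140)]
            if len(t)<3: continue
            fc=cv2.minEnclosingCircle(f[:,:2].astype(np.float32)) if len(f)>3 else None; tc=cv2.minEnclosingCircle(t[:,:2].astype(np.float32))
            print(' holder',round(r['confidence'],2),'sat',np.median(hs[:,1]),'foot',np.round(fc[0],1) if fc else '',round(fc[1],1) if fc else '','candle',np.round(tc[0],1),round(tc[1],1),'local',((np.array(tc[0])-[632.2,24])@M).round(1),'ztop',q[:,2].max().round(1))
E
python3 - <<'E'
from h import *
status(); plan((455,-72,240))
E
```

```text
time_s: 21.6
eef_pos: [668.8, 177.5, 70.5]
tcp_rot: [0.685, 0.729, 0.004, -0.001]
contact_force: [7.6, 20.3, -3.7]
grip_width: 14.9
time_s: 22.85
eef_pos: [667.1, 173.1, 182.0]
tcp_rot: [0.686, 0.727, -0.0, -0.0]
contact_force: [1.2, -0.2, 0.5]
grip_width: 85.4
scene comb y ext [ 58.8  60.3 163.2]
 knob [659.2 169.3  70.7] [674.3 184.4 106.9]
side comb y ext [-174.2 -173.4  146. ]
 knob [660.2 166.8  70. ] [672.6 178.2 104.4]
 holder 0.92 sat 173.0 foot [341.  -36.5] 32.9 candle [347. -39.] 11.9 local [-288.8  -44. ] ztop 143.1
 holder 0.79 sat 27.0 foot [455.1  13. ] 30.1 candle [460.9  14.3] 12.2 local [-171.6    1.7] ztop 141.3
 holder 0.6 sat 26.0 foot [462.5 -40.6] 64.6 candle [457.9 -73.1] 12.1 local [-180.4  -85.4] ztop 140.6
from [668.3 173.4 182.7] shift [-232.5 -227.   -58.3] turnz None w 85.7 F [-0.6  1.  -0.7] t 23.05
```

The comb is open against its stop (comb and knob both moved about 24.6 mm, reaction 20 N). The side view also shows the second holder was knocked from (425,62) to about (459,14). I'll go over holder A and measure both with the wrist camera.

```bash
cat >> h.py <<'E'
def wcloud(p):
    f=240/np.tan(np.radians(p['fov_y']/2)); v,u=np.mgrid[:480,:640]; d=p['depth']
    dx,dy=u-p['cx'],v-p['cy']; r=np.hypot(dx,dy)+1e-9; th=r/f; k=np.tan(np.minimum(th,1.45))/r*d
    W=(np.stack([dx*k,dy*k,d],-1)-np.array(p['t']))@np.array(p['R']); W[d<=0]=np.nan
    return W
def wholders():
    p=snap('wrist','last_wrist'); W=wcloud(p); hs=cv2.cvtColor(p['frame'],cv2.COLOR_BGR2HSV)
    a=np.radians(3.8); M=np.array([[np.cos(a),-np.sin(a)],[np.sin(a),np.cos(a)]])
    for r in bot.silhouettes(p,'holder0'):
        m=r['mask']; q=W[m]; s=np.median(hs[m][:,1]); q=q[~np.isnan(q[:,0])]
        t=q[(q[:,2]>75)&(q[:,2]<145)]; f=q[(q[:,2]>3)&(q[:,2]<16)]
        if r['confidence']<.3 or len(t)<5: continue
        tc=cv2.minEnclosingCircle(t[:,:2].astype(np.float32)); fc=cv2.minEnclosingCircle(f[:,:2].astype(np.float32)) if len(f)>5 else ((0,0),0)
        print(' wh',round(r['confidence'],2),'sat',s,'candle',np.round(tc[0],1),round(tc[1],1),'foot',np.round(fc[0],1),round(fc[1],1),'local foot',((np.array(fc[0])-[632.2,24])@M).round(1),'ztop',np.percentile(q[:,2],99).round(1))
E
python3 -m creep '{"xyz":[[0,0,-58],[-40,-39,-58],[-80,-78,-58],[-120,-117,-58],[-160,-156,-58],[-200,-195,-58],[-225,-220,-58],[-232,-227,-58],[-232,-227,-58],[-232,-227,-58]],"turn":[[0,0,0],[0,0,0],[0,0,0],[0,0,0],[0,0,0],[0,0,0],[0,0,0],[0,0,0],[0,0,0],[0,0,0]]}'
python3 - <<'E'
from h import *
wholders(); status(); plan((456,-72,90),3.8)
E
```

```text
time_s: 24.3
eef_pos: [455.0, -71.0, 237.6]
tcp_rot: [0.686, 0.728, -0.0, -0.0]
contact_force: [0.0, 0.5, 0.4]
grip_width: 85.1
 wh 0.93 sat 166.0 candle [346.9 -36.7] 11.7 foot [346.4 -36.9] 33.1 local foot [-289.2  -41.8] ztop 136.4
 wh 0.92 sat 31.0 candle [459.8  16.4] 11.5 foot [460.   16.5] 32.9 local foot [-172.3    3.9] ztop 136.4
 wh 0.88 sat 35.0 candle [458.1 -70.6] 11.6 foot [458.4 -71.3] 33.3 local foot [-179.8  -83.6] ztop 136.4
 wh 0.8 sat 128.0 candle [ 354.  -136.7] 11.4 foot [ 353.3 -137.4] 33.1 local foot [-289.  -142.6] ztop 136.4
scene comb y ext [-172.7 -171.1  158.5]
 knob [659.1 169.4  70.6] [674.3 184.4 107.7]
 holder 0.96 sat 193.0 foot [344.1 -36.9] 33.1 candle [345.9 -36. ] 11.1 local [-289.6  -40.9] ztop 144.1
 holder 0.75 sat 43.0 foot [456.4 -73.7] 35.3 candle [456.7 -70.3] 11.5 local [-181.3  -82.4] ztop 145.6
 holder 0.75 sat 159.0 foot [ 351.3 -135.7] 32.2 candle [ 353.2 -137.2] 11.5 local [-289.1 -142.4] ztop 144.7
 holder 0.63 sat 43.0 foot [458.   15.8] 32.6 candle [458.7  17.2] 10.9 local [-173.5    4.7] ztop 146.7
side comb y ext [-174.1 -173.4  144.2]
 knob [659.7 166.2  70.3] [673.5 181.1 102.5]
 holder 0.93 sat 171.0 foot [339.6 -38.4] 32.9 candle [345.3 -83.3] 53.9 local [-293.4  -88.1] ztop 142.3
 holder 0.84 sat 27.0 foot [457.6 -58. ] 47.1 candle [457.5 -72.7] 11.6 local [-180.8  -84.9] ztop 140.7
 holder 0.66 sat 148.0 foot [355.8 -92.6] 79.2 candle [ 353.  -139.3] 11.9 local [-289.4 -144.4] ztop 143.3
from [454.7 -71.3 237.8] shift [ -0.8   1.3 147.8] turnz -0.4 w 85.5 F [-0.3  0.3  0.4] t 24.6
```

View pics/last_wrist.png

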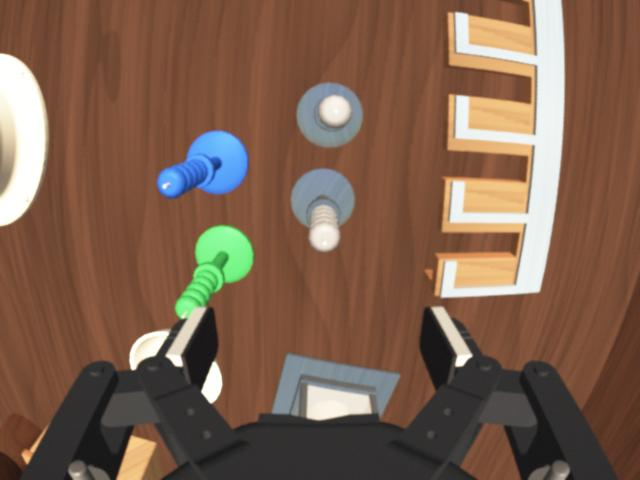

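The wrist view shows the comb clear of all four slots, grey A at (323,200) and grey B at (333,112), measured at A = (458,-71) and B = (460,16.5). I'll grip A.

```bash
python3 -m creep '{"xyz":[[0.5,3.5,25],[0.5,3.5,50],[0.5,3.5,75],[0.5,3.5,97],[0.5,3.5,115],[0.5,3.5,130],[0.5,3.5,141],[0.5,3.5,148],[0.5,3.5,152],[0.5,3.5,152]],"turn":[[0,0,-0.4],[0,0,-0.4],[0,0,-0.4],[0,0,-0.4],[0,0,-0.4],[0,0,-0.4],[0,0,-0.4],[0,0,-0.4],[0,0,-0.4],[0,0,-0.4]]}' && python3 -m creep '{"xyz":[[0,0,0],[0,0,0],[0,0,0],[0,0,0],[0,0,0],[0,0,0],[0,0,-1],[0,0,-3],[0,0,-6],[0,0,-7]],"turn":[[0,0,0],[0,0,0],[0,0,0],[0,0,0],[0,0,0],[0,0,0],[0,0,0],[0,0,0],[0,0,0],[0,0,0]]}' -1 80
python3 - <<'E'
from h import *
o=bot.get_obs(); a=np.radians(3.8); M=np.array([[np.cos(a),-np.sin(a)],[np.sin(a),np.cos(a)]])
print('local',((o['eef_pos'][:2]-[632.2,24])@M).round(1))
for L in ((-110,-120),(0,-120)): w=np.array([632.2,24])+M@L; print(w.round(1)); plan((*w,o['eef_pos'][2]),3.8)
E
```

```text
time_s: 25.85
eef_pos: [458.0, -71.0, 86.1]
tcp_rot: [0.684, 0.73, 0.0, 0.0]
contact_force: [-0.4, -0.5, 0.6]
grip_width: 85.5
time_s: 27.1
eef_pos: [457.9, -71.0, 93.2]
tcp_rot: [0.684, 0.73, -0.0, -0.0]
contact_force: [0.0, -1.2, -4.0]
grip_width: 20.3
local [-180.2  -83.2]
[ 530.4 -103. ]
from [457.9 -71.   93.2] shift [-36.7  70.2  -0. ] turnz -0.1 w 20.3 F [ 0.  -1.2 -4. ] t 27.1
[640.2 -95.7]
from [457.9 -71.   93.2] shift [-36.6 180.2  -0. ] turnz -0.1 w 20.3 F [ 0.  -1.2 -4. ] t 27.1
```

```bash
python3 -m creep '{"xyz":[[-5,9,0],[-11,21,0],[-18,34,0],[-25,48,0],[-31,59,0],[-35,67,0],[-36.7,70,0],[-36.7,70,0],[-36.7,70,0],[-36.7,70,0]],"turn":[[0,0,0],[0,0,0],[0,0,0],[0,0,0],[0,0,0],[0,0,0],[0,0,0],[0,0,0],[0,0,0],[0,0,0]]}'
python3 - <<'E'
from h import *
from itertools import product
p=snap('wrist','w4'); W=wcloud(p); hs=cv2.cvtColor(p['frame'],cv2.COLOR_BGR2HSV)
m=(hs[...,1]>90)&(hs[...,2]>110)&(W[...,2]>42)&(W[...,2]<51)&(abs(W[...,0]-632)<90)&(abs(W[...,1]-24)<200)
rect(W[m],'wood wrist')
a=np.radians(3.8); M=np.array([[np.cos(a),-np.sin(a)],[np.sin(a),np.cos(a)]]); L=(W[m][:,:2]-[632.2,24])@M
f=L[L[:,0]<-20]; print(np.percentile(L[:,0],[.5,2]))
for s in (-120,-40,40,120):
    g=f[abs(f[:,1]-s)<45,1]-s; print(s,g[g<0].max().round(1) if (g<0).any() else '',g[g>0].min().round(1) if (g>0).any() else '',len(g))
wholders()
o=bot.get_obs(); print('tcp local',((o['eef_pos'][:2]-[632.2,24])@M).round(1),o['contact_force'],o['grip_width'])
E
```

```text
time_s: 28.35
eef_pos: [530.0, -102.9, 93.2]
tcp_rot: [0.684, 0.73, 0.0, 0.0]
contact_force: [0.4, -0.8, -4.3]
grip_width: 20.1
wood wrist 25694 [619.5 -41.5] [ 95.2 220.9] 3.69
[-64.1538243  -63.64030768]
-120 -13.0 14.0 4677
-40 -13.6 13.9 5888
40 -13.6  2757
120   0
 wh 0.75 sat 135.0 candle [ 355.3 -137.2] 11.6 foot [ 353.6 -138.5] 34.0 local foot [-288.7 -143.7] ztop 121.3
 wh 0.68 sat 34.0 candle [ 529.4 -100.6] 14.2 foot [ 529.7 -102.9] 33.2 local foot [-110.6 -119.8] ztop 143.5
 wh 0.61 sat 35.0 candle [460.9  15.6] 11.3 foot [459.9  16. ] 33.2 local foot [-172.4    3.4] ztop 136.0
 wh 0.55 sat 170.0 candle [348.9 -36.9] 11.2 foot [346.5 -36.5] 33.9 local foot [-289.1  -41.4] ztop 84.2
tcp local [-110.3 -119.9] [-0.64006842  0.1567082  -4.54845913] 20.469980469064318
```

View pics/w4.png

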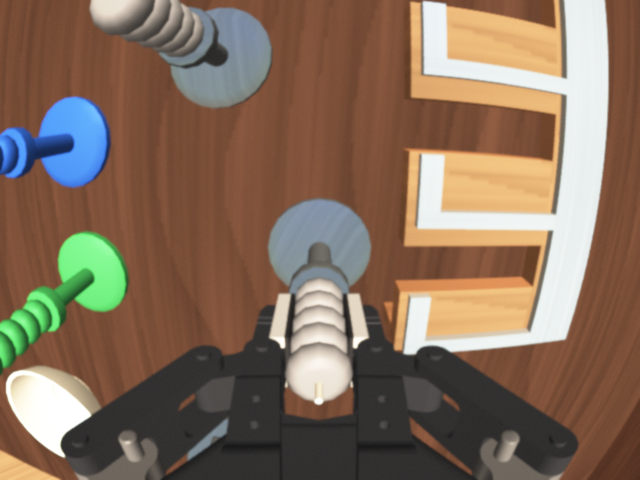

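Foot in hand is at local (-110.6,-119.8). Slot 0 edges measure -133 and -106 (centre -119.5), so it is aligned and I can insert.

```bash
python3 -m creep '{"xyz":[[0,5,0],[0,15,0],[0,28,0],[0,42,0],[0,57,0],[0,72,0],[0,86,0],[0,98,0],[0,106,0],[0,110,0]],"turn":[[0,0,0],[0,0,0],[0,0,0],[0,0,0],[0,0,0],[0,0,0],[0,0,0],[0,0,0],[0,0,0],[0,0,0]]}' && python3 -m creep '{"xyz":[[0,0,0],[0,0,2],[0,0,4],[0,0,5],[0,0,6],[0,0,6.5],[0,0,7],[0,0,7],[0,0,7],[0,0,7]],"turn":[[0,0,0],[0,0,0],[0,0,0],[0,0,0],[0,0,0],[0,0,0],[0,0,0],[0,0,0],[0,0,0],[0,0,0]]}'
python3 -c "
from h import *
wholders()"
```

```text
time_s: 29.75
eef_pos: [640.4, -95.7, 92.8]
tcp_rot: [0.684, 0.73, -0.0, -0.0]
contact_force: [0.3, 0.2, -3.8]
grip_width: 20.7
time_s: 31.0
eef_pos: [640.1, -95.8, 86.4]
tcp_rot: [0.684, 0.73, 0.0, 0.0]
contact_force: [-0.7, 0.5, 0.8]
grip_width: 20.4
 wh 0.65 sat 34.0 candle [463.2  16. ] 10.7 foot [459.4  15.6] 34.4 local foot [-172.9    3.1] ztop 80.3
 wh 0.61 sat 32.0 candle [639.2 -93.4] 12.9 foot [ 638.9 -102.6] 31.2 local foot [  -1.7 -126.7] ztop 140.0
```

```bash
python3 -m creep '{"xyz":[[0,0,0],[0,0,0],[0,0,0],[0,0,0],[0,0,0],[0,0,0],[0,0,-10],[0,0,-40],[0,0,-90],[0,0,-150]],"turn":[[0,0,0],[0,0,0],[0,0,0],[0,0,0],[0,0,0],[0,0,0],[0,0,0],[0,0,0],[0,0,0],[0,0,0]]}' 1 && python3 -m creep '{"xyz":[[20,-28,0],[45,-62,0],[70,-97,0],[95,-132,0],[115,-160,0],[122,-170,0],[123.5,-172,0],[123.5,-172,0],[123.5,-172,0],[123.5,-172,0]],"turn":[[0,0,0],[0,0,0],[0,0,0],[0,0,0],[0,0,0],[0,0,0],[0,0,0],[0,0,0],[0,0,0],[0,0,0]]}'
python3 - <<'E'
from h import *
wholders(); plan((460,16.2,86),3.8)
E
```

```text
time_s: 32.35
eef_pos: [639.4, -95.7, 237.6]
tcp_rot: [0.684, 0.73, -0.0, -0.0]
contact_force: [1.1, 0.2, 0.6]
grip_width: 85.5
time_s: 33.6
eef_pos: [460.6, 15.9, 235.7]
tcp_rot: [0.684, 0.73, -0.0, -0.0]
contact_force: [-0.1, -0.6, -0.5]
grip_width: 85.4
 wh 0.98 sat 31.0 candle [638.8 -94.5] 11.4 foot [ 644.7 -104.9] 23.9 local foot [   4.  -129.4] ztop 135.9
 wh 0.85 sat 35.0 candle [460.   16.6] 11.8 foot [460.   16.1] 33.2 local foot [-172.3    3.5] ztop 136.2
 wh 0.85 sat 128.0 candle [ 364.  -139.8] 3.5 foot [ 354.3 -136.7] 32.9 local foot [-287.9 -141.9] ztop 249.3
 wh 0.7 sat 166.0 candle [346.8 -36.5] 11.7 foot [346.9 -36.8] 33.3 local foot [-288.7  -41.8] ztop 136.3
from [460.5  16.  235.8] shift [  0.2  -0.4 149.8] turnz -0.1 w 85.2 F [ 0.1  0.4 -0.7] t 33.7
```

```bash
python3 -m creep '{"xyz":[[0,0,25],[0,0,50],[0,0,75],[0,0,97],[0,0,115],[0,0,130],[0,0,141],[0,0,147],[0,0,150],[0,0,150]],"turn":[[0,0,0],[0,0,0],[0,0,0],[0,0,0],[0,0,0],[0,0,0],[0,0,0],[0,0,0],[0,0,0],[0,0,0]]}' && python3 -m creep '{"xyz":[[0,0,0],[0,0,0],[0,0,0],[0,0,0],[0,0,0],[0,0,0],[0,0,-1],[0,0,-3],[0,0,-6],[0,0,-7]],"turn":[[0,0,0],[0,0,0],[0,0,0],[0,0,0],[0,0,0],[0,0,0],[0,0,0],[0,0,0],[0,0,0],[0,0,0]]}' -1 80 && python3 -m creep '{"xyz":[[4,7,0],[10,17,0],[17,29,0],[24,41,0],[30,51,0],[34,58,0],[36.5,62,0],[36.5,62,0],[36.5,62,0],[36.5,62,0]],"turn":[[0,0,0],[0,0,0],[0,0,0],[0,0,0],[0,0,0],[0,0,0],[0,0,0],[0,0,0],[0,0,0],[0,0,0]]}'
python3 -c "
from h import *
wholders(); o=bot.get_obs();a=np.radians(3.8); M=np.array([[np.cos(a),-np.sin(a)],[np.sin(a),np.cos(a)]]);print((o['eef_pos'][:2]-[632.2,24])@M,o['contact_force'],o['grip_width'])"
```

```text
time_s: 34.95
eef_pos: [460.4, 16.2, 86.3]
tcp_rot: [0.684, 0.73, 0.0, 0.0]
contact_force: [-0.2, -0.2, -0.6]
grip_width: 85.5
time_s: 36.2
eef_pos: [460.2, 16.2, 93.2]
tcp_rot: [0.684, 0.73, -0.0, -0.0]
contact_force: [0.7, -0.2, -2.8]
grip_width: 20.5
time_s: 37.45
eef_pos: [519.6, 56.5, 93.1]
tcp_rot: [0.684, 0.73, 0.0, 0.0]
contact_force: [0.5, 0.6, -2.8]
grip_width: 20.1
 wh 0.98 sat 173.0 candle [347.6 -35.9] 12.1 foot [346.2 -36.3] 34.1 local foot [-289.3  -41.2] ztop 135.8
 wh 0.74 sat 34.0 candle [518.9  57.1] 14.7 foot [519.1  56.4] 33.2 local foot [-110.7   39.8] ztop 143.8
 wh 0.62 sat 33.0 candle [637.4 -86.6] 3.7 foot [0 0] 0 local foot [-632.4   18. ] ztop 187.2
[-110.16362186   39.91854487] [-0.75563651 -1.00054486 -2.32242912] 20.641233418087985
```

Aligned with slot 2 at local y 39.8, so I'll insert, lower, release and retreat upwards.

```bash
python3 -m creep '{"xyz":[[0,5,0],[0,15,0],[0,28,0],[0,42,0],[0,57,0],[0,72,0],[0,86,0],[0,98,0],[0,106,0],[0,110,0]],"turn":[[0,0,0],[0,0,0],[0,0,0],[0,0,0],[0,0,0],[0,0,0],[0,0,0],[0,0,0],[0,0,0],[0,0,0]]}' && python3 -m creep '{"xyz":[[0,0,0],[0,0,2],[0,0,4],[0,0,5],[0,0,6],[0,0,6.5],[0,0,7],[0,0,7],[0,0,7],[0,0,7]],"turn":[[0,0,0],[0,0,0],[0,0,0],[0,0,0],[0,0,0],[0,0,0],[0,0,0],[0,0,0],[0,0,0],[0,0,0]]}' && python3 -m creep '{"xyz":[[0,0,0],[0,0,0],[0,0,0],[0,0,0],[0,0,0],[0,0,0],[0,0,-10],[0,0,-40],[0,0,-90],[0,0,-150]],"turn":[[0,0,0],[0,0,0],[0,0,0],[0,0,0],[0,0,0],[0,0,0],[0,0,0],[0,0,0],[0,0,0],[0,0,0]]}' 1
python3 - <<'E'
from h import *
status(); plan((666.8,176.9,200),3.8)
E
```

```text
time_s: 38.8
eef_pos: [629.9, 63.9, 92.9]
tcp_rot: [0.684, 0.73, -0.0, -0.0]
contact_force: [-0.5, -0.3, -2.3]
grip_width: 19.9
time_s: 40.05
eef_pos: [629.5, 63.8, 86.4]
tcp_rot: [0.684, 0.73, 0.0, 0.0]
contact_force: [-3.4, 0.4, 3.8]
grip_width: 20.2
time_s: 41.3
eef_pos: [628.9, 63.8, 237.6]
tcp_rot: [0.684, 0.73, -0.0, -0.0]
contact_force: [1.2, 1.1, 0.0]
grip_width: 85.6
scene comb y ext [-166.5 -161.9  159.6]
 knob [659.6 169.4  70.4] [673.7 184.3 106.3]
 holder 0.82 sat 41.0 foot [628.1  60.9] 32.7 candle [627.7  63.9] 11.1 local [-1.8 40.1] ztop 145.5
 holder 0.68 sat 41.0 foot [ 639.  -108.5] 31.0 candle [638.2 -95.3] 11.1 local [  -1.9 -119.5] ztop 628.3
side comb y ext [-174.6 -173.8  140.2]
 knob [658.6 167.3  71.9] [672.4 177.6 104.9]
 holder 0.71 sat 148.0 foot [356.6 -92.8] 79.0 candle [ 352.8 -139.8] 11.4 local [-289.6 -144.9] ztop 144.4
 holder 0.63 sat 171.0 foot [339.2 -38.3] 32.3 candle [348.  -83.6] 54.2 local [-290.7  -88.6] ztop 142.0
 holder 0.59 sat 29.0 foot   candle [637.6 -97.2] 11.7 local [  -2.6 -121.3] ztop 144.1
 holder 0.57 sat 29.0 foot   candle [627.   59.6] 11.9 local [-2.8 35.8] ztop 137.3
from [630.1  63.9 238.3] shift [110.3  43.8  38.5] turnz -0.0 w 85.4 F [ 0.3 -0.1 -1.4] t 41.5
```

Both holders stand at local x ≈ -2, y ≈ -119.5 and 40. Next I'll shut the comb.

```bash
python3 -m creep '{"xyz":[[20,8,0],[45,18,5],[70,28,15],[92,37,30],[106,42,50],[110,44,75],[110,44,100],[110,44,125],[110,44,145],[110,44,160]],"turn":[[0,0,0],[0,0,0],[0,0,0],[0,0,0],[0,0,0],[0,0,0],[0,0,0],[0,0,0],[0,0,0],[0,0,0]]}' && python3 -m creep '{"xyz":[[0,0,4],[0,0,7],[0,0,8],[0,0,8],[0,0,8],[0,0,8],[0,0,8],[0,0,8],[0,0,8],[0,0,8]],"turn":[[0,0,0],[0,0,0],[0,0,0],[0,0,0],[0,0,0],[0,0,0],[0,0,0],[0,0,0],[0,0,0],[0,0,0]]}' && python3 -m creep '{"xyz":[[0,0,0],[0,0,0],[0,0,0],[0,0,0],[0,0,0],[0,0,0],[0,0,0],[0,0,0],[0,0,0],[0,0,0]],"turn":[[0,0,0],[0,0,0],[0,0,0],[0,0,0],[0,0,0],[0,0,0],[0,0,0],[0,0,0],[0,0,0],[0,0,0]]}' -1 40
```

```text
time_s: 42.75
eef_pos: [665.5, 176.5, 73.7]
tcp_rot: [0.684, 0.73, -0.001, -0.001]
contact_force: [-0.4, -0.3, -0.6]
grip_width: 85.6
time_s: 44.0
eef_pos: [666.2, 176.5, 68.1]
tcp_rot: [0.684, 0.73, 0.0, -0.0]
contact_force: [-0.6, -0.5, -0.1]
grip_width: 85.6
time_s: 45.25
eef_pos: [668.9, 176.7, 68.5]
tcp_rot: [0.684, 0.73, 0.002, 0.002]
contact_force: [14.0, 1.5, -4.0]
grip_width: 14.8
```

```bash
python3 -m creep '{"xyz":[[2,1,0],[5,2,0],[9,2,0],[13,2,0],[17,2,0],[21,2,0],[24,2,0],[27,2,0],[29,2,0],[31,2,0]],"turn":[[0,0,0],[0,0,0],[0,0,0],[0,0,0],[0,0,0],[0,0,0],[0,0,0],[0,0,0],[0,0,0],[0,0,0]]}' && python3 -m creep '{"xyz":[[0,0,0],[0,0,0],[0,0,0],[0,0,0],[0,0,0],[0,0,0],[0,0,0],[0,0,0],[0,0,0],[0,0,0]],"turn":[[0,0,0],[0,0,0],[0,0,0],[0,0,0],[0,0,0],[0,0,0],[0,0,0],[0,0,0],[0,0,0],[0,0,0]]}'
```

```text
time_s: 46.5
eef_pos: [666.9, 206.7, 68.4]
tcp_rot: [0.684, 0.73, -0.0, 0.001]
contact_force: [6.6, -11.8, 2.4]
grip_width: 15.0
time_s: 47.75
eef_pos: [666.9, 206.7, 68.4]
tcp_rot: [0.684, 0.73, 0.0, 0.001]
contact_force: [5.7, -5.8, 1.1]
grip_width: 14.8
```

```bash
python3 -m creep '{"xyz":[[-0.5,0,0],[-0.5,0,0],[-0.5,0,0],[-0.5,0,0],[-0.5,0,0],[-0.5,0,0],[-0.5,0,0],[-0.5,0,-20],[-0.5,0,-60],[-0.5,0,-110]],"turn":[[0,0,0],[0,0,0],[0,0,0],[0,0,0],[0,0,0],[0,0,0],[0,0,0],[0,0,0],[0,0,0],[0,0,0]]}' 1 && python3 -m creep '{"xyz":[[0,0,-50],[0,0,-100],[0,-40,-140],[0,-90,-140],[0,-140,-140],[0,-180,-140],[0,-200,-140],[0,-200,-140],[0,-200,-140],[0,-200,-140]],"turn":[[0,0,0],[0,0,0],[0,0,0],[0,0,0],[0,0,0],[0,0,0],[0,0,0],[0,0,0],[0,0,0],[0,0,0]]}'
python3 - <<'E'
from h import *
status()
p=snap('wrist','w9'); wholders()
for c in ('scene','side'):
    p=snap(c); w=cloud(p).reshape(-1,3); w=w[~np.isnan(w[:,0])]
    n=w[(abs(w[:,0]-485)<90)&(abs(w[:,1]+350)<90)]; rect(n[(n[:,2]>60)&(n[:,2]<150)],'lantern'); print(np.percentile(n[:,2],99.5))
    for t in ('vase','statuette','keybowl'):
        for r in bot.silhouettes(p,t)[:1]:
            q=cloud(p)[r['mask']]; q=q[~np.isnan(q[:,0])]; print(t,np.median(q,0).round())
cv2.imwrite('pics/fin.png',cv2.imread('pics/last_side.png')[130:480,180:480])
E
```

```text
time_s: 49.0
eef_pos: [665.8, 206.9, 180.0]
tcp_rot: [0.684, 0.73, -0.0, -0.0]
contact_force: [0.7, -0.2, -0.1]
grip_width: 85.5
time_s: 50.25
eef_pos: [467.4, 194.0, 317.8]
tcp_rot: [0.684, 0.73, -0.0, -0.0]
contact_force: [0.2, 0.8, -0.0]
grip_width: 85.3
scene comb y ext [168.8 169.4 193.9]
 knob [657.3 200.3  72. ] [673.5 214.2 108. ]
side comb y ext [-144.  -143.4  177.3]
 knob [657.9 196.5  70.1] [670.9 206.4 104.7]
 holder 0.9 sat 170.0 foot [342.  -38.2] 32.7 candle [343.7 -84.3] 54.6 local [-295.1  -88.9] ztop 142.2
 holder 0.82 sat 149.0 foot [ 354.8 -139.4] 34.2 candle [ 352.9 -139.8] 11.2 local [-289.6 -144.9] ztop 140.9
 holder 0.65 sat 28.0 foot   candle [627.9  61.4] 11.2 local [-1.8 37.6] ztop 138.0
 holder 0.58 sat 29.0 foot   candle [637.6 -97.7] 11.9 local [  -2.6 -121.7] ztop 142.1
 wh 0.97 sat 29.0 candle [629.3  72. ] 9.0 foot [628.6  52.9] 29.8 local foot [-1.6 29.1] ztop 337.3
 wh 0.87 sat 132.0 candle [360.  -90.3] 51.3 foot [ 352.5 -136.6] 33.8 local foot [-289.7 -141.7] ztop 91.2
 wh 0.82 sat 171.0 candle [349.2 -34.5] 11.1 foot [340.1 -67.6] 64.5 local foot [-297.5  -72. ] ztop 135.9
 wh 0.53 sat 28.0 candle [633.3 -91.7] 8.9 foot [ 642.4 -118.5] 17.8 local foot [   0.7 -142.9] ztop 396.3
lantern 1502 [ 483.7 -348.8] [101.4 100.7] 79.89
216.36106172240144
vase [485. 366. 147.]
statuette [283. 324.  80.]
keybowl [ 480. -319.  144.]
lantern 4440 [ 484.1 -349.6] [102.6 100.1] 79.12
213.77876389083002
vase [487. 346. 103.]
statuette [274. 314.  65.]
keybowl [ 292. -264.   23.]
```

View pics/fin.png

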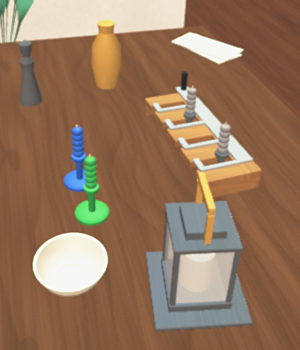

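View pics/w9.png

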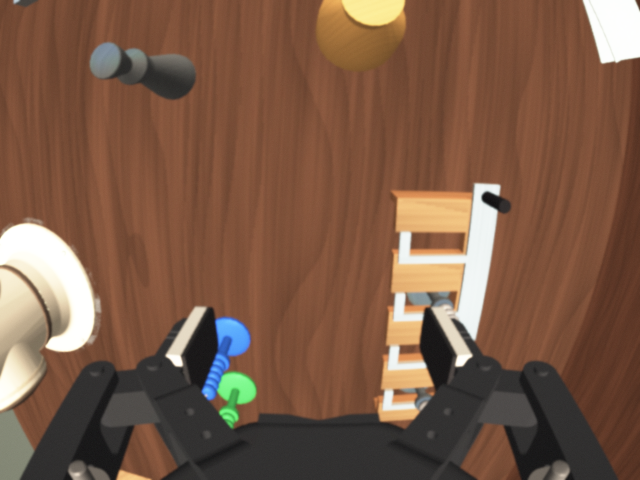

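The side and wrist views show both grey holders upright in slots 0 and 2, the comb shut across the mouths (end moved from -174 to -144, i.e. 30 mm), and the lantern upright on the slate. Everything else is undisturbed.

```bash
python3 -c "
from h import *
print(bot.hand_in()); plan((460,190,300))"
```

```text
the job is handed in; nothing more can be done
None
the job is handed in; nothing more can be done
```

The job is done and handed in at about 51 s. The hand-in gives no verdict, so the results below are my own measurements.

- **Lantern:** I lifted it by its strap and stood it on the slate. It is upright with its centre about 1 mm from the middle.
- **Comb:** I slid it open to its stop and, after inserting the holders, shut it 30 mm to the other stop.
- **Holders:** Only two grey holders were on the table. They stand upright in slots 0 and 2, with their axes about 2 mm in front of the slot points, so each foot is wholly under the board. One of them had been knocked aside during the run, so I measured it again before gripping it.

The last pictures show the gripper clear of everything. The vase, statuette, bowl and the blue and green look-alikes are where they started. Two of the final checks disagreed:

- **Bowl reading:** The scene camera gave a false match for the bowl, with the detection landing on the lantern. The side view agrees with where the bowl started.
- **Foot reading:** Foot readings were unreliable once the feet were under the board, so I judged the holders by their candle positions instead.

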